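# Clamp a part on the inspection fixture with the ratchet handle

### The arm

A 6-joint arm with a two-finger parallel gripper is mounted at the origin on the work surface. World frame = base frame: x ahead of the robot, y to its left, z up, the work surface at z = 0. Lengths are in m, angles in rad, forces in N, time in s.
With the tool pointing down it reaches from about 0.225 to 0.875 m from the base axis. Payload 3.4 kg.
Tool frame: the origin (TCP) lies at the very end of the fingers, on their centre line; the grasp point (between the pads) lies 19 mm behind it (manip.hold_point_z is the distance from the TCP to the grasp point, in m); z points along the fingers, x is the direction in which the jaws open and shut, and the axes are right-handed (so a half turn about z gives the same grasp; the last joint's range is limited). The gripper opens to 85 mm and grips with 20 to 120 N. Pads are 22 mm wide; open, the fingers measure 114 mm over their backs; the gripper's body (76 mm by 85 mm) begins 54 mm behind the grasp point. The pads swing forward as they close: fully open they stand 13 mm farther back than shut.
Start: joints at [1.135, 0.276, 1.505, -0, 1.361, -0.121], TCP at [0.178, 0.547, 0.231] pointing down, gripper open.
Joint ranges: [-2.89, 2.89], [-0.75, 2.08], [0.22, 2.7], [-1.18, 4.32], [0.11, 2.71], [-2.7, 2.7]. Speed limits (rad/s): [2.57, 2.57, 3.14, 3.14, 3.14, 3.14].

### API

Orientations are given as a unit quaternion [w, x, y, z].
In Python, from rig import manip gives the robot as it stands.
- The arm moves only by the tool apply_moves, never from a script. Its argument "commands" is one flat list of numbers, 6 for each row, row after row: the shift along the tool's x, y, z normalised to -1 to 1, where 1 is 0.03 m, then the turn, a rotation vector about the tool's x, y, z normalised to -1 to 1, where 1 is 0.15 rad. A call has 1 to 20 rows; each row shifts and turns the commanded pose from where the row before left it, along the tool's axes as they then stand; what a row does not reach is not made up. A row lasts 1/10 s, in which the tool goes at most 50 mm and 8.59 degrees, less where a joint would pass 70% of its speed; a pose out of reach is approached as far as the arm can. A call with a number of a shift or a turn outside -1 to 1 is refused whole. A call with a gripper value outside its range is refused whole. "jaw" is the opening, from -1 (shut) to 1 (fully open), set as the call begins (left out, the last holds). The fingers move at their own pace and stop on an object; "newtons" is the grip in N (left out, the last holds). Time passes only in rows, so rows that do not move let the fingers close. It gives the time, the measured TCP pose, the force and the opening at its end, in the units of the state.
- manip.get_state(): the state, without advancing time (a new reading comes with each control period).
- manip.get_image(name): name is "side" or "top" or "wrist"; returns a dict with "frame" (420x560x3 uint8, red, green, blue), "fx", "fy", "cx", "cy" (pixels), "extrinsics" (4x4, takes a point from camera to world coordinates); the wrist camera has in their place "mount" (4x4, takes a point from camera to tool coordinates, whose origin is the TCP and whose axes are the tool frame's). Camera axes: x right, y up, looking along -z (the intrinsics and any distortion apply to the point x, -y, -z); pixel columns grow to the right and rows downward; lengths in m; the calibration is good to about 2 mm. The wrist camera is an equidistant fisheye: a pixel r from the principal point sees the ray r / f radians off the axis. A picture is of the moment at which its call begins: read the wrist's pose just before it. There is no depth.
- manip.sign_off(): hands the job in, once; it reports no verdict.
The state is a dict: "clock": time; "qpos": joint angles; "qd": joint speeds; "effort": joint torques, N m; "position": TCP position; "ee_rot": TCP orientation; "contact_force": force on the tool from outside, world axes, zero at the start; "moment": the same for the moment, N m; "width": finger opening in m.
Only numpy, scipy, OpenCV 4.12 (cv2) and the standard library are available. Lean on these libraries where they do the work, as an engineer would, in place of code of your own. Each camera call takes 0.05 s, during which the arm holds its last target. There are 200 camera calls.

### The job

The steel block on the inspection fixture has to be clamped before it is measured. Flip the red thumb lever on the ratchet head from loosen to tighten, then swing the ratchet handle back and forth until the pad holds the block with about 250 N, which you feel as the handle pulling about half as heavy again as it does when the spindle runs free. Less than 160 N is too loose, and at no moment may it go above 350 N (the handle then pulls about 1.7 times as heavy as free), which would mark the block; leave the block and the things around where they are, the lever on tighten and the handle let go.

Things in the scene. Friction and masses are not known exactly. Their poses are not given: they have to be found in the camera images.
- spindle_axis (a point): On the vertical spindle axis, level with the top face of the ratchet head. The head is a steel disc, 64 mm across, 24 mm high, with a 42 mm wide block on the handle's side that reaches 57 mm from the axis. In the middle of its top a 15 mm steel hexagon stands 6 mm high.
- grip (a point): Middle of the handle's yellow round grip, on its own axis: 140 mm from the spindle axis, 12 mm below the head's top. Grip 23 mm in diameter, from 98 to 190 mm from the axis; a steel neck 16 mm wide, 15 mm high joins it to the head. The handle is level, points roughly to the robot and swings only about the spindle axis. Free space below the grip: 90 mm.
- thumb_tab (a point): Centre of the red thumb tab of the pawl lever, on top of the ratchet head: 18 mm long, 7 mm wide, 14 mm high, its top 15 mm and this point 8 mm above the head's top face. It turns about the upright pivot, 24 mm from this point. Push it sideways with 2 to 4 N; past the middle it snaps over by itself. Pushing hard, or on at its stop, turns the handle a little, which does no harm.
- pawl_pivot (a point): Upright pivot of the thumb lever, at the head's top face, on the middle line of the handle, 34 mm from the spindle axis towards the grip. The tab lies on the grip's side of it.
- pawl_lever (a joint): Angle of the thumb lever in the handle: 0 with the tab along the handle, +0.3 rad fully on tighten (tab turned clockwise seen from above), -0.3 fully on loosen. It rests at either end and flickers a little as teeth pass. Starts on loosen.
- handle (a joint): Angle, growing clockwise seen from above; 0 straight away from the post; range -2.2 to 2.2, starts within 0.35 of 0; stays where left. On tighten, clockwise drives the spindle down, anticlockwise clicks back (18 teeth, up to 0.35 rad lost per swing). Loaded, the ratchet gives by up to 0.12 rad and springs back. Square pull at the grip's middle: clicking back 1.4 N, driving the free spindle 9.1 N.
- pad: Black pressure pad, 28 mm across, under the clamp arm; does not rotate. Origin on the axis, 24.5 mm above its underside. It sinks 2.5 mm per rad of spindle, 1.6 to 4.4 mm to the block, then pushes 270 N more per rad. Steady pull at the grip's middle while moving: 9.1 N free, plus 1.8 N per 100 N at the pad (160 N: 12.0, 250: 13.6, 350: 15.4); 2 to 4 N less when stopped. It does not run back.
- clamp_arm: Grey clamp arm, 24 mm thick, carrying spindle and ratchet head; origin on the spindle axis at its underside, 52 mm below the head's top. Its +x runs level to a steel post 95 mm away, on the far side from the robot; arm and post end below the head's underside.
- part: Loose milled steel block, 64 x 52 x 40 mm, about 1 kg, on the fixture plate under the pad; origin at the centre of its underside. It stays where it is.
- fixture: Fixed aluminium fixture plate with a grid of holes, 250 x 190 x 18 mm, on the table, carrying post and block; origin at the centre of its underside, +x towards the post.
- blue_bin: Bystander: blue tray with two steel parts, 160 x 120 x 55 mm, on the table; origin at the centre of its underside.
- ring_gauge: Bystander: steel ring gauge, 60 mm across, 22 mm high, on the table; origin at the centre of its underside.
- gauge_case: Bystander: closed wooden gauge block case, 110 x 70 x 28 mm, on the table; origin at the centre of its underside.
Things that resemble listed ones, but are neither listed nor needed, are in the scene too. Leave any brown, green or pink look-alike of the part alone.

How it is judged:
By the outcome, as a careful person would: the job done as asked, in the order asked, and still so for the second after the job is handed in, with the robot touching nothing.
It also fails if it takes over 72 s, if anything falls off the work surface, if the arm or the gripper's body presses on something with over 40 N, if the wrist force passes 120 N, or if a joint passes its speed limit or range.

## Working session

There is one attempt and no reset: what is moved stays moved. The work goes in short steps, Python scripts to look and compute and a tool call to move; the robot and the scene stay as the last step left them, time stands still between calls to the robot, and variables do not carry over. Pictures are saved under pics/ and viewed, about 8 in all and at most 12, crops included, and the job is handed in when it is done.

Besides the shell and the picture viewer there is one more tool, called after "Call:" as name(argument=value, ...) on one line, values as JSON. apply_moves: Moves the arm, as the interface text tells. Scaled input: -1 to 1 covers 0.03 m each way for a shift and 0.15 rad each way for a turn. Its arguments: {"type":"object","properties":{"commands":{"type":"array"},"jaw":{"type":"number"},"newtons":{"type":"number"}},"required":["commands"]}

```bash
ls; mkdir -p pics; cat > h.py <<'E'
import numpy as np,cv2
from rig import manip
def cam(n):
    s=manip.get_state(); d=manip.get_image(n); d['s']=s; return d
def save(d,f,crop=None,k=1):
    im=d['frame'][:,:,::-1]
    if crop: im=im[crop[1]:crop[3],crop[0]:crop[2]]
    cv2.imwrite('pics/'+f,cv2.resize(im,None,fx=k,fy=k,interpolation=cv2.INTER_CUBIC))
def ray(d,u,v):
    E=np.array(d['extrinsics']); r=np.array([(u-d['cx'])/d['fx'],-(v-d['cy'])/d['fy'],-1.])
    r=E[:3,:3]@r; return E[:3,3],r/np.linalg.norm(r)
def plane(d,u,v,z):
    o,r=ray(d,u,v); return o+r*(z-o[2])/r[2]
def proj(d,p):
    E=np.linalg.inv(np.array(d['extrinsics'])); q=E[:3,:3]@np.asarray(p)+E[:3,3]
    return d['cx']+d['fx']*q[0]/-q[2], d['cy']-d['fy']*q[1]/-q[2]
def tri(a,b):
    (o1,r1),(o2,r2)=a,b
    A=np.stack([r1,-r2],1); t=np.linalg.lstsq(A,o2-o1,rcond=None)[0]
    p,q=o1+t[0]*r1,o2+t[1]*r2; return (p+q)/2,np.linalg.norm(p-q)
E
python3 - <<'E'
from h import *
for n in('top','side'):
    d=cam(n); save(d,n+'0.png',k=1.4); print(n,d['fx'],d['cx'],d['cy'],np.round(d['extrinsics'],3).tolist(),[k for k in d])
    np.savez(n+'0.npz',**{k:v for k,v in d.items() if k!='s'})
print(manip.get_state())
E
```

```text
pics
top 490.8353833218752 278.74998963168196 212.05004889613417 [[0.021, 0.991, -0.132, 0.388], [-1.0, 0.021, 0.003, 0.016], [0.005, 0.132, 0.991, 1.386], [0.0, 0.0, 0.0, 1.0]] ['frame', 'fx', 'fy', 'cx', 'cy', 'extrinsics', 's']
side 469.5112963786865 277.13655257811337 207.92849000579886 [[0.905, 0.244, -0.349, 0.148], [-0.426, 0.483, -0.765, -0.861], [-0.018, 0.841, 0.541, 0.715], [0.0, 0.0, 0.0, 1.0]] ['frame', 'fx', 'fy', 'cx', 'cy', 'extrinsics', 's']
{'clock': 0.1, 'qpos': array([ 1.13497512e+00,  2.76538413e-01,  1.50600283e+00, -1.14533019e-06,
        1.36067996e+00, -1.20975245e-01]), 'qd': array([-1.27276076e-03,  5.58507131e-04, -3.19262387e-03,  3.25461608e-05,
       -8.66005999e-04,  1.32963312e-03]), 'effort': array([ 3.44250460e-03, -4.17700267e+01, -2.46405119e+01, -2.33839614e-06,
        5.86072929e-03,  5.34141793e-05]), 'position': array([0.17785638, 0.5463174 , 0.23052387]), 'ee_rot': array([ 3.95866975e-04,  8.09218422e-01,  5.87507347e-01, -7.11572763e-04]), 'contact_force': array([-0.16182715, -0.78225524, -0.71952847]), 'moment': array([0.00523523, 0.00773896, 0.00674139]), 'width': 0.08532090435748876}
```

View pics/top0.png

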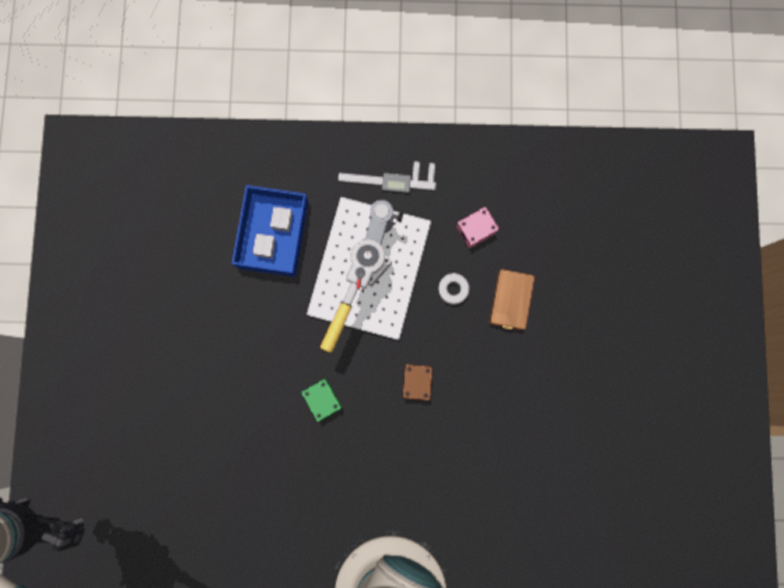

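View pics/side0.png

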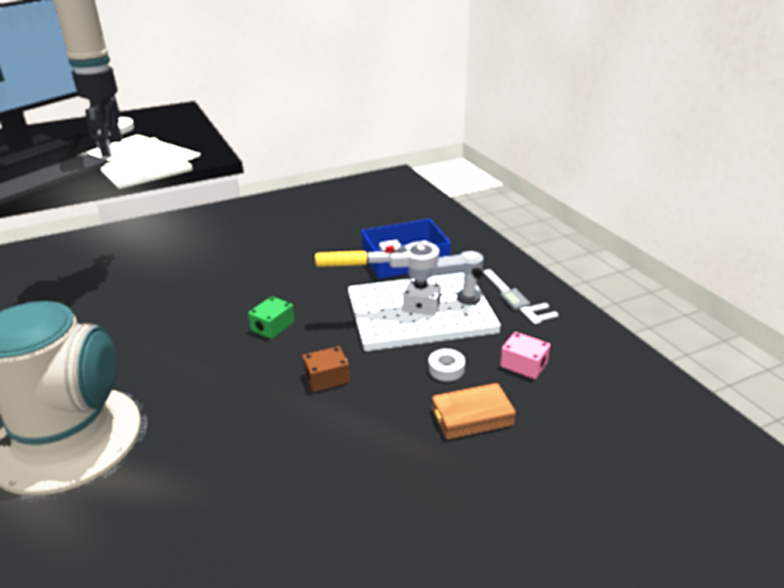

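The top view shows the ratchet head at about (368,256), the yellow grip at (335,328) and the red tab at (359,284), in enlarged pixels. In the side view the head is at (421,250), the grip at (342,258) and the tab at (390,249). The green, brown and pink blocks are look-alikes. Only one yellow grip and one red tab exist, so I measure those next.

```bash
python3 - <<'E'
from h import *
D={}
for n in('top','side'):
    z=np.load(n+'0.npz'); d={k:z[k] for k in z.files}; D[n]=d
    hsv=cv2.cvtColor(d['frame'],cv2.COLOR_RGB2HSV)
    y=cv2.inRange(hsv,(20,120,90),(35,255,255)); r=cv2.inRange(hsv,(0,140,90),(6,255,255))|cv2.inRange(hsv,(172,140,90),(180,255,255))
    for nm,m in(('y',y),('r',r)):
        k,l,st,c=cv2.connectedComponentsWithStats(m)
        o=[(st[i,4],np.round(c[i],1).tolist()) for i in range(1,k) if st[i,4]>4]; print(n,nm,o)
        if o: d[nm]=max(o)[1]
for nm in 'yr': print(nm,tri(ray(D['top'],*D['top'][nm]),ray(D['side'],*D['side'][nm])))
print('hex',tri(ray(D['top'],368/1.4,256/1.4),ray(D['side'],421/1.4,245/1.4)))
for n,(u,v) in(('top',(262,190)),('side',(295,178))):
    im=D[n]['frame'][v-40:v+60,u-50:u+50,::-1]; im=cv2.resize(im,(400,400),interpolation=cv2.INTER_CUBIC); D[n]['c']=im
cv2.imwrite('pics/crop0.png',np.hstack([D['top']['c'],D['side']['c']]))
E
```

```text
top y [(np.int32(303), [238.9, 235.2])]
top r [(np.int32(8), [255.6, 202.4])]
side y [(np.int32(369), [242.7, 184.4]), (np.int32(8), [312.6, 295.4])]
side r [(np.int32(19), [278.1, 177.6])]
y (array([0.49617937, 0.11300355, 0.12554816]), np.float64(0.004190195641809914))
r (array([0.57790386, 0.07192816, 0.14501179]), np.float64(0.0008803175278127198))
hex (array([0.63020063, 0.05389296, 0.14776149]), np.float64(0.004335825058037616))
```

View pics/crop0.png

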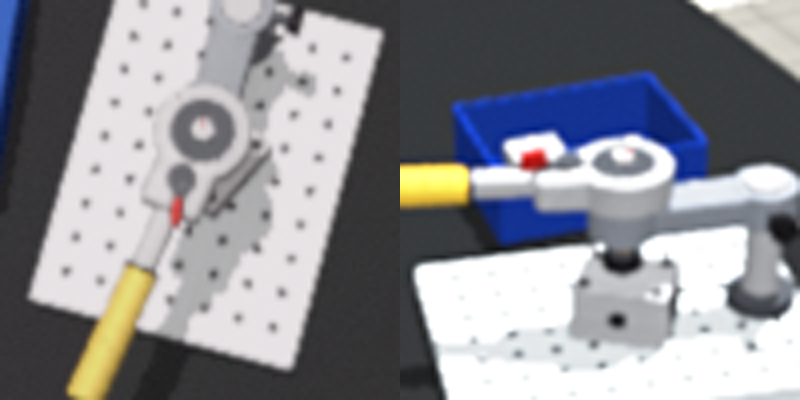

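The crop shows the hexagon at top pixel (262.5,182) and the red tab on the -y (loosen) side of the handle line. The yellow grip fits the description, with nothing else red or yellow on the handle. I refine the pose numbers and plan the approach.

```bash
cat >> h.py <<'E'
def tool(s):
    from scipy.spatial.transform import Rotation as R
    q=s['ee_rot']; return R.from_quat([q[1],q[2],q[3],q[0]])
E
python3 - <<'E'
from h import *
D={}
for n in('top','side'):
    z=np.load(n+'0.npz'); D[n]={k:z[k] for k in z.files}
t,s=D['top'],D['side']
print('hex tri',tri(ray(t,262.5,182),ray(s,301.3,176.8)),'plane',plane(t,262.5,182,.143),plane(s,301.3,176.8,.143))
print('grip', plane(t,238.9,235.2,.126),plane(s,242.7,184.4,.128),'tab',plane(t,255.6,202.4,.15),plane(s,278.1,177.6,.147))
# fixture +x direction: post top px and plate
print('post',plane(t,382/1.4,211/1.4,.11))
E
```

```text
hex tri (array([0.6332061 , 0.05526405, 0.14129172]), np.float64(0.003322777796227595)) plane [0.63130585 0.05583071 0.143     ] [0.63350279 0.0523455  0.143     ]
grip [0.49414139 0.11360373 0.126     ] [0.4967832  0.10850372 0.128     ] tab [0.5767257  0.07185334 0.15      ] [0.57685379 0.06861035 0.147     ]
post [0.72321549 0.03139819 0.11      ]
```

Call:
apply_moves(commands=[0,0,0,0,0,0.53,-0.56,0.96,0,0,0,0,-0.56,0.96,0,0,0,0,-0.56,0.96,0,0,0,0,-0.56,0.96,0,0,0,0,-0.56,0.96,0,0,0,0,-0.56,0.96,0,0,0,0,-0.56,0.96,0,0,0,0,-0.56,0.96,0,0,0,0,-0.56,0.96,0,0,0,0,-0.56,0.96,0,0,0,0,-0.56,0.96,0,0,0,0,-0.56,0.96,0,0,0,0,-0.56,0.96,0,0,0,0,-0.56,0.96,0,0,0,0,-0.56,0.96,0,0,0,0,-0.56,0.96,0,0,0,0,-0.56,0.96,0,0,0,0,-0.56,0.96,0,0,0,0,-0.56,0.96,0,0,0,0], jaw=-1, newtons=20)

```text
clock: 2.1
position: [0.561, 0.0407, 0.2308]
ee_rot: [-0.0, 0.832, 0.555, -0.0]
contact_force: [0.7, -0.1, -0.3]
width: 0.0001
```

Call:
apply_moves(commands=[0,0,0,0,0,0,0,0,0,0,0,0])

```text
clock: 2.3
position: [0.5604, 0.0415, 0.2305]
ee_rot: [-0.001, 0.832, 0.554, -0.001]
contact_force: [-0.3, -0.2, 0.4]
width: 0.0
```

```bash
python3 - <<'E'
from h import *
d=cam('wrist'); save(d,'w1.png',k=1.4); s=d['s']
print(s['clock'],s['position'],tool(s).as_matrix().round(3).tolist(),s['contact_force'],s['width'],d['fx'],d['cx'],d['cy'],np.round(d['mount'],3).tolist())
E
```

```text
2.3 [0.56035936 0.04150187 0.23050893] [[0.386, 0.923, -0.002], [0.923, -0.386, 0.001], [-0.0, -0.002, -1.0]] [-0.25185574 -0.1838863   0.39478226] 1.5794699185435414e-05 325.19226210127806 278.88781923153186 210.6317316329496 [[1.0, 0.001, 0.0, 0.0], [0.001, -0.958, -0.288, -0.073], [0.0, 0.288, -0.958, -0.143], [0.0, 0.0, 0.0, 1.0]]
```

View pics/w1.png

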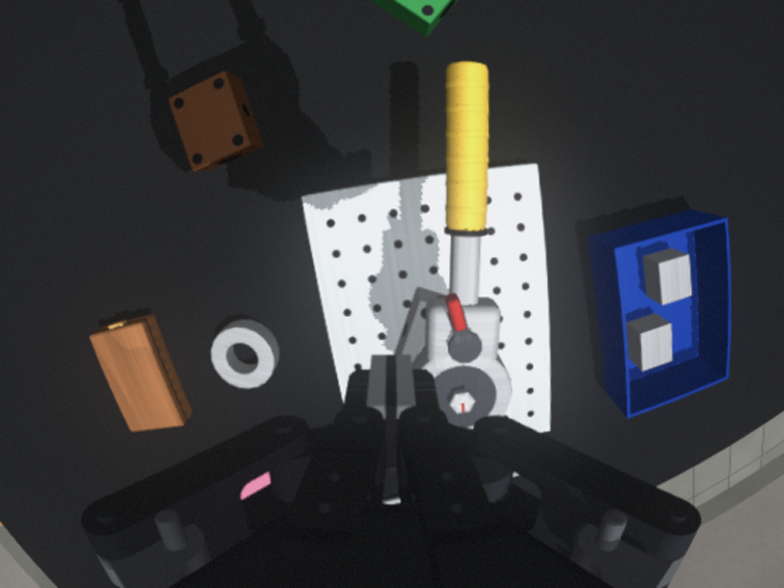

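The wrist view shows the grip (467,148), red tab (457,312) leaning to loosen, pivot (463,345), hex (462,403) and the fingertips at (391,355). The handle is parallel to the tool's y axis. I convert these to world points as a check.

```bash
cat >> h.py <<'E'
def wpt(d,s,u,v,z):
    a,b=u-d['cx'],v-d['cy']; r=np.hypot(a,b); th=r/d['fx']
    c=np.array([np.sin(th)*a/r,-np.sin(th)*b/r,-np.cos(th)])
    M=np.array(d['mount']); R=tool(s).as_matrix()
    o=R@M[:3,3]+s['position']; w=R@M[:3,:3]@c; return o+w*(z-o[2])/w[2]
E
python3 - <<'E'
from h import *
d=cam('wrist');s=d['s']
for n,u,v,z in(('hex',462,403,.142),('tab',457,312,.151),('pivot',463,345,.14),('grip',467,148,.136),('gripA',467,65,.13),('gripB',467,235,.13)): print(n,wpt(d,s,u/1.4,v/1.4,z).round(4))
E
```

```text
hex [0.6343 0.0569 0.142 ]
tab [0.5761 0.073  0.151 ]
pivot [0.6    0.0696 0.14  ]
grip [0.5003 0.1101 0.136 ]
gripA [0.4583 0.1286 0.13  ]
gripB [0.5446 0.0939 0.13  ]
```

Call:
apply_moves(commands=[0,0,0.6,0,0,0,0,0,0.6,0,0,0,0,0,0.6,0,0,0,0,0,0.6,0,0,0,0,0,0.57,0,0,0,0.3,0,0,0,0,0,0.3,0,0,0,0,0])

```text
clock: 3.1
position: [0.5668, 0.0595, 0.1425]
ee_rot: [-0.0, 0.832, 0.555, -0.001]
contact_force: [-2.1, -1.8, 0.5]
width: -0.0
```

Call:
apply_moves(commands=[0.1,0,0,0,0,0,0.1,0,0,0,0,0])

```text
clock: 3.3
position: [0.5704, 0.0649, 0.1432]
ee_rot: [0.0, 0.832, 0.555, 0.001]
contact_force: [-1.0, -0.7, 0.1]
width: -0.0
```

Call:
apply_moves(commands=[0.1,0,0,0,0,0])

```text
clock: 3.4
position: [0.5715, 0.0673, 0.1431]
ee_rot: [0.0, 0.832, 0.555, 0.001]
contact_force: [-0.9, -0.4, 0.9]
width: 0.0
```

Call:
apply_moves(commands=[0.1,0,0,0,0,0])

```text
clock: 3.5
position: [0.5729, 0.07, 0.1428]
ee_rot: [0.0, 0.832, 0.555, 0.001]
contact_force: [-0.8, -0.6, 0.4]
width: -0.0001
```

Call:
apply_moves(commands=[0.1,0,0,0,0,0])

```text
clock: 3.6
position: [0.5738, 0.072, 0.1425]
ee_rot: [0.001, 0.832, 0.555, 0.0]
contact_force: [-0.8, -3.4, -0.8]
width: 0.0002
```

```bash
python3 - <<'E'
from h import *
d=cam('wrist'); save(d,'w2.png',(240,120,460,320),2.5); s=d['s']
print(s['clock'],s['position'],s['contact_force'])
E
```

```text
3.6 [0.57375333 0.07197846 0.14251402] [-0.81830486 -3.3515771  -0.76897287]
```

View pics/w2.png

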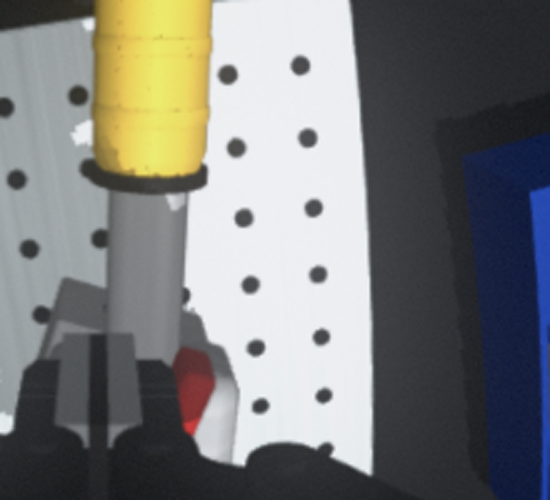

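Call:
apply_moves(commands=[-0.5,0,0,0,0,0,-0.3,0,-0.5,0,0,0,0,0,-1,0,0,0,0,0,-0.8,0,0,0])

```text
clock: 4.05
position: [0.5637, 0.0491, 0.2122]
ee_rot: [-0.0, 0.832, 0.554, 0.0]
contact_force: [1.0, -0.4, -0.0]
width: 0.0
```

```bash
python3 - <<'E'
from h import *
d=cam('wrist'); save(d,'w3.png',(200,60,480,300),2); s=d['s']
print(s['clock'],s['position'],s['contact_force'])
hsv=cv2.cvtColor(d['frame'],cv2.COLOR_RGB2HSV)
m=cv2.inRange(hsv,(0,140,60),(6,255,255))|cv2.inRange(hsv,(172,140,60),(180,255,255))
k,l,st,c=cv2.connectedComponentsWithStats(m)
for i in range(1,k):
    if st[i,4]>15: print(st[i],c[i],wpt(d,s,*c[i],.15))
E
```

```text
4.05 [0.56374516 0.04910537 0.21215467] [ 0.97784349 -0.37495368 -0.03737278]
[334 223  15  23 170] [341.01764706 234.18823529] [0.58521153 0.08625442 0.15      ]
```

View pics/w3.png

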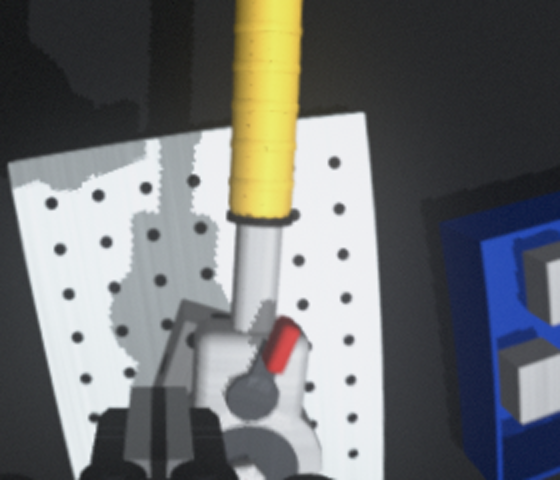

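The lever has flipped: the tab now leans to the other side, at crop (283,345). Next I straddle the grip with part-open jaws.

Call:
apply_moves(commands=[0.265,-0.654,0,0,0,0,0.265,-0.654,0,0,0,0,0.265,-0.654,0,0,0,0,0.265,-0.654,0,0,0,0,0,0,0,0,0,0,0,0,0.6,0,0,0,0,0,0.6,0,0,0], jaw=-0.1)

```text
clock: 4.8
position: [0.5035, 0.1103, 0.1749]
ee_rot: [0.0, 0.831, 0.556, 0.001]
contact_force: [0.2, -0.1, 0.2]
width: 0.0381
```

```bash
python3 - <<'E'
from h import *
d=cam('wrist'); save(d,'w4.png'); s=d['s']
print(s['clock'],s['position'],s['contact_force'],s['width'],s['qpos'].round(2))
hsv=cv2.cvtColor(d['frame'],cv2.COLOR_RGB2HSV); y=cv2.inRange(hsv,(20,120,70),(35,255,255))
for v in range(60,420,40):
    x=np.where(y[v])[0]
    if len(x)>8:
        p=wpt(d,s,(x.min()+x.max())/2,v,.13); print(v,x.min(),x.max(),p.round(4),(tool(s).as_matrix().T@(p-s['position'])).round(4))
E
```

```text
4.8 [0.50345731 0.11032625 0.17487507] [ 0.1655032  -0.08546758  0.15102846] 0.038143142072211644 [ 0.08  0.23  1.72 -0.    1.19 -1.1 ]
180 269 305 [0.4727 0.1284 0.13  ] [ 0.0049 -0.0354  0.0448]
220 269 302 [0.4953 0.1182 0.13  ] [ 0.0041 -0.0106  0.0449]
260 268 300 [0.5199 0.1072 0.13  ] [0.0033 0.0163 0.0449]
```

View pics/w4.png

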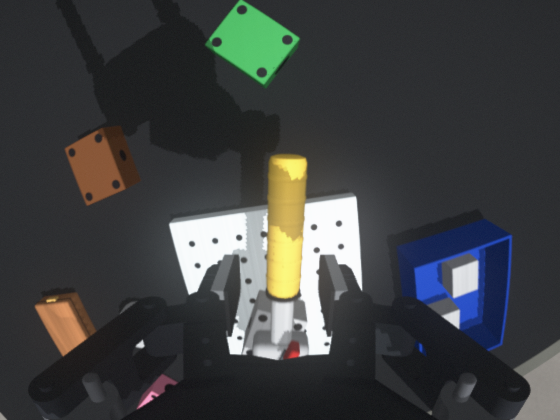

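The grip sits between the fingers, 4 mm off-centre in tool x. I correct that, descend, then swing back anticlockwise.

Call:
apply_moves(commands=[0.12,0,0.4,0,0,0.2,0,0,0.7,0,0,0,0,0,0.7,0,0,0,0,0,0.6,0,0,0,0,0,0,0,0,0])

```text
clock: 5.35
position: [0.5028, 0.113, 0.1009]
ee_rot: [-0.001, 0.84, 0.543, -0.003]
contact_force: [-0.4, 0.6, 0.1]
width: 0.0382
```

Call:
apply_moves(commands=[-0.233,0.006,0,0,0,-0.333,-0.466,0.023,0,0,0,-0.667,-0.466,0.023,0,0,0,-0.667,-0.466,0.023,0,0,0,-0.667])

```text
clock: 5.75
position: [0.4935, 0.066, 0.1042]
ee_rot: [0.0, 0.731, 0.682, 0.001]
contact_force: [0.9, -0.0, -0.8]
width: 0.0383
```

Call:
apply_moves(commands=[-0.466,0.023,0,0,0,-0.667,-0.466,0.023,0,0,0,-0.667,-0.466,0.023,0,0,0,-0.667,-0.466,0.023,0,0,0,-0.667,-0.466,0.023,0,0,0,-0.667,-0.233,0.006,0,0,0,-0.333])

```text
clock: 6.35
position: [0.5089, -0.0093, 0.1043]
ee_rot: [0.0, 0.52, 0.854, 0.0]
contact_force: [0.3, 1.8, 0.6]
width: 0.0383
```

```bash
cat >> h.py <<'E'
AX=np.array([.633,.0555])
def rep(s=None):
    s=s or manip.get_state(); p=s['position']; r=p[:2]-AX; F=s['contact_force']; M=s['moment']
    rad=np.hypot(*r); phi=np.arctan2(r[1],r[0])%(2*np.pi); th=np.radians(165.8)-phi
    u=r/rad; n=np.array([u[1],-u[0]])
    x=tool(s).as_matrix()[:,0]; yaw=np.arctan2(x[1],x[0])
    print('t',round(s['clock'],2),'th',th.round(3),'rad',rad.round(4),'Ft(pull cw)',round(-F[:2]@n,2),'Frad',round(F[:2]@u,2),'Fz',round(F[2],2),'yawerr',round((yaw-(phi-np.pi/2)+np.pi)%(2*np.pi)-np.pi,3),'q',s['qpos'].round(2),'M',M.round(2))
E
python3 - <<'E'
from h import *
d=cam('wrist'); save(d,'w5.png'); s=d['s']; rep(s)
hsv=cv2.cvtColor(d['frame'],cv2.COLOR_RGB2HSV); y=cv2.inRange(hsv,(20,120,70),(35,255,255))
for v in range(60,420,40):
    x=np.where(y[v])[0]
    if len(x)>8:
        p=wpt(d,s,(x.min()+x.max())/2,v,.13); print(v,x.min(),x.max(),p.round(4),(tool(s).as_matrix().T@(p-s['position'])).round(4))
E
```

```text
t 6.35 th -0.729 rad 0.14 Ft(pull cw) -1.44 Frad -1.07 Fz 0.65 yawerr -0.003 q [-0.16  0.28  1.84  0.    1.02 -2.2 ] M [ 0.27  0.01 -0.02]
180 277 326 [ 0.4611 -0.0248  0.13  ] [ 0.0082 -0.0496 -0.0258]
220 274 330 [ 0.4746 -0.0173  0.13  ] [ 0.0086 -0.0341 -0.0258]
260 273 325 [ 0.4899 -0.0102  0.13  ] [ 0.0079 -0.0173 -0.0258]
300 270 322 [ 0.507  -0.0022  0.13  ] [ 0.0071  0.0016 -0.0257]
340 269 315 [0.5273 0.0068 0.13  ] [ 0.0058  0.0237 -0.0257]
```

Handle follows (click-back pull 1.4 N, as described). Now I drive clockwise, watching the tangential force.

Call:
apply_moves(commands=[0.233,0.006,0,0,0,0.333,0.233,0.006,0,0,0,0.333,0.233,0.006,0,0,0,0.333,0.233,0.006,0,0,0,0.333,0.233,0.006,0,0,0,0.333,0.233,0.006,0,0,0,0.333,0.233,0.006,0,0,0,0.333,0.233,0.006,0,0,0,0.333,0.233,0.006,0,0,0,0.333,0.233,0.006,0,0,0,0.333,0.233,0.006,0,0,0,0.333])

```text
clock: 7.5
position: [0.4932, 0.0634, 0.104]
ee_rot: [0.002, 0.733, 0.681, -0.002]
contact_force: [-0.2, -8.4, -1.2]
width: 0.0383
```

```bash
python3 -c "
from h import *
rep()"
```

```text
t 7.5 th -0.192 rad 0.14 Ft(pull cw) 8.37 Frad -0.25 Fz -1.16 yawerr -0.018 q [-0.01  0.27  1.86 -0.01  1.01 -1.5 ] M [-1.33  0.08  0.05]
```

Call:
apply_moves(commands=[0.233,0.006,0,0,0,0.333,0.233,0.006,0,0,0,0.333,0.233,0.006,0,0,0,0.333,0.233,0.006,0,0,0,0.333])

```text
clock: 7.9
position: [0.4973, 0.0909, 0.1039]
ee_rot: [0.002, 0.797, 0.604, -0.002]
contact_force: [-1.1, -8.7, 1.5]
width: 0.0386
```

Call:
apply_moves(commands=[0.233,0.006,0,0,0,0.333,0.233,0.006,0,0,0,0.333,0.233,0.006,0,0,0,0.333,0.233,0.006,0,0,0,0.333])

```text
clock: 8.3
position: [0.5068, 0.1169, 0.1039]
ee_rot: [0.002, 0.853, 0.522, -0.003]
contact_force: [-2.4, -7.7, 2.9]
width: 0.038
```

Call:
apply_moves(commands=[0.233,0.006,0,0,0,0.333,0.233,0.006,0,0,0,0.333,0.233,0.006,0,0,0,0.333,0.233,0.006,0,0,0,0.333])

```text
clock: 8.7
position: [0.5212, 0.1404, 0.1038]
ee_rot: [0.002, 0.901, 0.434, -0.003]
contact_force: [-5.2, -7.6, 3.7]
width: 0.0389
```

```bash
python3 -c "
from h import *
rep()"
```

```text
t 8.7 th 0.401 rad 0.1404 Ft(pull cw) 9.23 Frad -0.42 Fz 3.68 yawerr -0.024 q [ 0.14  0.33  1.77 -0.01  1.05 -0.76] M [-1.2   0.67  0.13]
```

Call:
apply_moves(commands=[0.233,0.006,0,0,0,0.333,0.233,0.006,0,0,0,0.333,0.233,0.006,0,0,0,0.333,0.233,0.006,0,0,0,0.333])

```text
clock: 9.1
position: [0.5398, 0.1606, 0.1037]
ee_rot: [0.001, 0.94, 0.342, -0.004]
contact_force: [-5.5, -6.4, 4.7]
width: 0.0384
```

```bash
python3 -c "
from h import *
rep()"
```

```text
t 9.1 th 0.597 rad 0.1405 Ft(pull cw) 8.33 Frad -1.15 Fz 4.66 yawerr -0.029 q [ 0.17  0.36  1.72 -0.    1.07 -0.53] M [-1.04  0.94  0.08]
```

Call:
apply_moves(commands=[0.233,0.006,0,0,0,0.333,0.233,0.006,0,0,0,0.333,0.233,0.006,0,0,0,0.333,0.233,0.006,0,0,0,0.333])

```text
clock: 9.5
position: [0.5621, 0.1767, 0.1037]
ee_rot: [0.001, 0.969, 0.246, -0.004]
contact_force: [-6.9, -5.5, 5.2]
width: 0.0385
```

```bash
python3 -c "
from h import *
rep()"
```

```text
t 9.5 th 0.794 rad 0.1404 Ft(pull cw) 8.73 Frad -1.22 Fz 5.22 yawerr -0.032 q [ 0.19  0.4   1.66 -0.    1.1  -0.31] M [-0.79  1.13  0.08]
```

Call:
apply_moves(commands=[0.233,0.006,0,0,0,0.333,0.233,0.006,0,0,0,0.333,0.233,0.006,0,0,0,0.333,0.233,0.006,0,0,0,0.333])

```text
clock: 9.9
position: [0.5872, 0.1882, 0.1037]
ee_rot: [0.001, 0.989, 0.148, -0.005]
contact_force: [-8.4, -3.2, 4.7]
width: 0.0381
```

```bash
python3 -c "
from h import *
rep()"
```

```text
t 9.9 th 0.99 rad 0.1404 Ft(pull cw) 9.01 Frad -0.24 Fz 4.73 yawerr -0.036 q [ 0.2   0.43  1.59 -0.    1.12 -0.1 ] M [-0.45  1.36  0.12]
```

Call:
apply_moves(commands=[0.233,0.006,0,0,0,0.333,0.233,0.006,0,0,0,0.333,0.233,0.006,0,0,0,0.333,0.233,0.006,0,0,0,0.333])

```text
clock: 10.3
position: [0.6138, 0.1945, 0.1037]
ee_rot: [0.001, 0.999, 0.048, -0.005]
contact_force: [-9.9, -1.5, 5.0]
width: 0.0385
```

```bash
python3 -c "
from h import *
rep()"
```

```text
t 10.3 th 1.186 rad 0.1403 Ft(pull cw) 10.04 Frad -0.14 Fz 4.98 yawerr -0.041 q [0.2  0.47 1.53 0.   1.15 0.1 ] M [-0.09  1.64  0.07]
```

Call:
apply_moves(commands=[0.233,0.006,0,0,0,0.333,0.233,0.006,0,0,0,0.333,0.233,0.006,0,0,0,0.333,0.233,0.006,0,0,0,0.333])

```text
clock: 10.7
position: [0.6413, 0.1955, 0.1036]
ee_rot: [0.0, 0.999, -0.052, -0.006]
contact_force: [-10.8, 0.3, 5.6]
width: 0.0383
```

```bash
python3 -c "
from h import *
rep()"
```

```text
t 10.7 th 1.382 rad 0.1402 Ft(pull cw) 10.83 Frad -0.38 Fz 5.6 yawerr -0.044 q [0.19 0.51 1.46 0.   1.18 0.29] M [0.2  1.74 0.08]
```

Call:
apply_moves(commands=[0.233,0.006,0,0,0,0.333,0.233,0.006,0,0,0,0.333])

```text
clock: 10.9
position: [0.655, 0.1939, 0.1037]
ee_rot: [0.0, 0.995, -0.101, -0.006]
contact_force: [-11.4, 2.5, 6.1]
width: 0.0382
```

```bash
python3 -c "
from h import *
rep()"
```

```text
t 10.9 th 1.48 rad 0.1402 Ft(pull cw) 11.64 Frad 0.7 Fz 6.11 yawerr -0.046 q [0.18 0.53 1.43 0.   1.2  0.39] M [0.39 1.7  0.1 ]
```

Call:
apply_moves(commands=[0.233,0.006,0,0,0,0.333,0.233,0.006,0,0,0,0.333,0.233,0.006,0,0,0,0.333,0.233,0.006,0,0,0,0.333])

```text
clock: 11.3
position: [0.6816, 0.1868, 0.1036]
ee_rot: [-0.0, 0.98, -0.2, -0.006]
contact_force: [-11.0, 3.4, 5.2]
width: 0.0382
```

```bash
python3 -c "
from h import *
rep()"
```

```text
t 11.3 th 1.677 rad 0.14 Ft(pull cw) 11.55 Frad -0.61 Fz 5.16 yawerr -0.049 q [0.17 0.56 1.37 0.01 1.23 0.57] M [0.76 1.76 0.14]
```

Call:
apply_moves(commands=[0.233,0.006,0,0,0,0.333,0.233,0.006,0,0,0,0.333])

```text
clock: 11.5
position: [0.6942, 0.1814, 0.1037]
ee_rot: [-0.001, 0.969, -0.249, -0.006]
contact_force: [-11.6, 5.8, 5.7]
width: 0.0382
```

```bash
python3 -c "
from h import *
rep()"
```

```text
t 11.5 th 1.775 rad 0.14 Ft(pull cw) 12.96 Frad 0.17 Fz 5.71 yawerr -0.05 q [0.16 0.57 1.34 0.01 1.24 0.66] M [0.9  1.75 0.1 ]
```

Call:
apply_moves(commands=[0.233,0.006,0,0,0,0.333,0.233,0.006,0,0,0,0.333])

```text
clock: 11.7
position: [0.7062, 0.1747, 0.1037]
ee_rot: [-0.001, 0.955, -0.297, -0.006]
contact_force: [-10.7, 6.1, 3.7]
width: 0.0386
```

```bash
python3 -c "
from h import *
rep()"
```

```text
t 11.7 th 1.874 rad 0.1399 Ft(pull cw) 12.3 Frad -0.37 Fz 3.74 yawerr -0.052 q [0.14 0.59 1.31 0.01 1.25 0.74] M [1.13 1.71 0.17]
```

Call:
apply_moves(commands=[0.233,0.006,0,0,0,0.333])

```text
clock: 11.8
position: [0.7119, 0.171, 0.1037]
ee_rot: [-0.001, 0.947, -0.32, -0.006]
contact_force: [-10.9, 8.1, 4.2]
width: 0.0382
```

```bash
python3 -c "
from h import *
rep()"
```

```text
t 11.8 th 1.923 rad 0.1399 Ft(pull cw) 13.57 Frad 0.55 Fz 4.23 yawerr -0.053 q [0.14 0.59 1.3  0.01 1.26 0.79] M [1.21 1.64 0.12]
```

Pull is about 13.4 N against 8.6–9.1 N free (about 1.5×), and the angle past contact (~0.95 rad × 270) also gives about 250 N. I back off to unload the finger.

Call:
apply_moves(commands=[-0.233,0.006,0,0,0,-0.333,-0.233,0.006,0,0,0,-0.333,0,0,0,0,0,0])

```text
clock: 12.1
position: [0.7037, 0.1768, 0.1039]
ee_rot: [-0.001, 0.962, -0.272, -0.002]
contact_force: [-4.8, 3.3, 2.7]
width: 0.0389
```

```bash
python3 - <<'E'
from h import *
d=cam('wrist'); s=d['s']; rep(s)
hsv=cv2.cvtColor(d['frame'],cv2.COLOR_RGB2HSV); y=cv2.inRange(hsv,(20,120,70),(35,255,255))
for v in range(60,420,40):
    x=np.where(y[v])[0]
    if len(x)>8:
        p=wpt(d,s,(x.min()+x.max())/2,v,.13); print(v,x.min(),x.max(),p.round(4),(tool(s).as_matrix().T@(p-s['position'])).round(4))
E
```

```text
t 12.1 th 1.85 rad 0.1404 Ft(pull cw) 5.83 Frad 0.4 Fz 2.7 yawerr -0.023 q [0.15 0.58 1.32 0.   1.24 0.7 ] M [0.68 0.73 0.06]
180 232 277 [0.7225 0.224  0.13  ] [-0.0087 -0.0501 -0.026 ]
220 226 283 [0.7142 0.211  0.13  ] [-0.009  -0.0347 -0.026 ]
260 231 285 [0.7062 0.1962 0.13  ] [-0.0081 -0.0179 -0.026 ]
300 235 288 [0.6972 0.1797 0.13  ] [-0.0071  0.0009 -0.026 ]
340 244 290 [0.6873 0.1599 0.13  ] [-0.0052  0.0229 -0.026 ]
```

Call:
apply_moves(commands=[-0.233,0.006,0,0,0,-0.333,-0.2,0,0,0,0,0,0,0,0,0,0,0])

```text
clock: 12.45
position: [0.6947, 0.1811, 0.1037]
ee_rot: [0.0, 0.969, -0.248, 0.0]
contact_force: [0.4, -0.3, 0.2]
width: 0.0384
```

```bash
python3 - <<'E'
from h import *
d=cam('wrist'); s=d['s']; rep(s)
hsv=cv2.cvtColor(d['frame'],cv2.COLOR_RGB2HSV); y=cv2.inRange(hsv,(20,120,70),(35,255,255))
for v in (220,300):
    x=np.where(y[v])[0]
    if len(x)>8:
        p=wpt(d,s,(x.min()+x.max())/2,v,.13); print(v,p.round(4),(tool(s).as_matrix().T@(p-s['position'])).round(4))
E
```

```text
t 12.45 th 1.779 rad 0.14 Ft(pull cw) -0.52 Frad -0.05 Fz 0.2 yawerr -0.045 q [ 0.16  0.57  1.35 -0.    1.22  0.66] M [ 0.   -0.03  0.01]
220 [0.7043 0.2155 0.13  ] [-0.0081 -0.0347 -0.0263]
300 [0.6891 0.1833 0.13  ] [-0.0058  0.0008 -0.0263]
```

Call:
apply_moves(commands=[-0.2,0,0,0,0,0,0,0,0,0,0,0,0,0,-0.7,0,0,0,0,0,-1,0,0,0,0,0,-1,0,0,0,0,-0.8,-1,0,0,0,0,-1,-1,0,0,0,0,-1,0,0,0,0,0,0,0,0,0,0])

```text
clock: 13.4
position: [0.7316, 0.261, 0.2448]
ee_rot: [-0.002, 0.969, -0.247, 0.001]
contact_force: [0.2, 0.4, -1.4]
width: 0.0387
```

```bash
python3 - <<'E'
from h import *
rep()
I=[]
for n,(u,v) in(('top',(262,182)),('side',(300,185))):
    d=cam(n); I.append(cv2.resize(d['frame'][v-60:v+60,u-65:u+65,::-1],(400,370),interpolation=cv2.INTER_CUBIC))
    if n=='top':
        z=np.load('top0.npz')['frame']; df=cv2.absdiff(z,d['frame']).max(2)>50
        k,l,st,c=cv2.connectedComponentsWithStats(df.astype(np.uint8)); print([st[i].tolist() for i in range(1,k) if st[i,4]>20])
cv2.imwrite('pics/end.png',np.hstack(I))
E
```

```text
t 13.4 th 1.77 rad 0.228 Ft(pull cw) -0.04 Frad 0.46 Fz -1.35 yawerr -0.051 q [0.25 0.59 0.96 0.   1.59 0.75] M [-0.04 -0.01 -0.01]
[[90, 35, 134, 333, 17787], [98, 83, 11, 10, 74], [110, 84, 22, 6, 70], [129, 87, 28, 11, 159], [177, 93, 7, 7, 25], [151, 134, 6, 9, 29], [196, 150, 42, 25, 371], [241, 167, 13, 14, 81], [197, 171, 15, 23, 147], [230, 182, 19, 13, 95], [251, 190, 3, 9, 24], [259, 195, 6, 7, 26], [252, 198, 6, 15, 33], [220, 200, 22, 28, 418], [252, 209, 19, 25, 193], [229, 214, 23, 38, 348], [215, 275, 26, 26, 357], [52, 297, 84, 91, 5561], [0, 355, 7, 19, 89], [0, 374, 4, 25, 75], [105, 375, 78, 45, 1812], [251, 384, 32, 13, 193], [272, 396, 37, 24, 327], [267, 404, 25, 16, 210], [0, 413, 11, 7, 47]]
```

View pics/end.png

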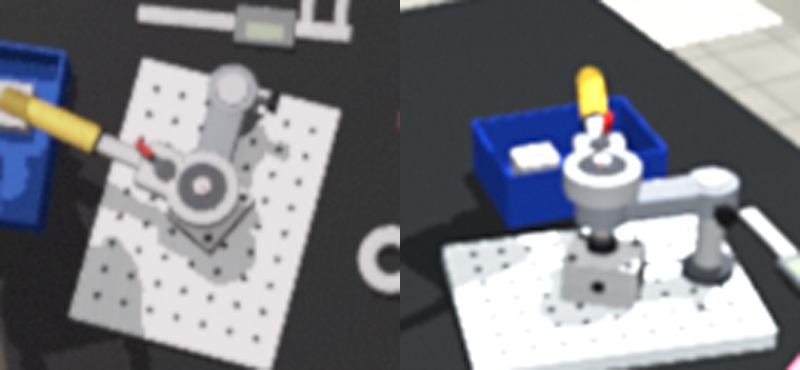

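The final view shows the pad on the block, the tab at (147,150) on the clockwise (tighten) side and the handle free of the gripper. One image difference lies at the green block (probably the arm's shadow), so I check the bystanders in the side view.

```bash
python3 - <<'E'
from h import *
d=cam('side'); z=np.load('side0.npz')['frame']
for n,a,b in(('green',(45,100,30),(75,255,255)),('brown/wood',(3,100,30),(16,255,255)),('pink',(150,50,60),(176,190,255)),('blue',(112,150,30),(130,255,255))):
    for f in(z,d['frame']):
        m=cv2.inRange(cv2.cvtColor(f,cv2.COLOR_RGB2HSV),a,b); k,l,st,c=cv2.connectedComponentsWithStats(m)
        print(n,[(st[i].tolist()) for i in range(1,k) if st[i,4]>150])
rep()
E
```

```text
green [[177, 212, 33, 30, 707]]
green [[177, 212, 33, 30, 700]]
brown/wood [[216, 247, 34, 33, 824], [308, 273, 61, 41, 1324]]
brown/wood [[216, 247, 34, 33, 826], [308, 273, 61, 41, 1289]]
pink [[357, 236, 37, 36, 645]]
pink [[357, 236, 37, 36, 641]]
blue [[258, 156, 64, 27, 902], [264, 188, 28, 12, 202]]
blue [[303, 156, 19, 27, 251], [258, 158, 37, 42, 920]]
t 13.55 th 1.77 rad 0.2233 Ft(pull cw) -0.59 Frad -0.23 Fz 0.89 yawerr -0.054 q [ 0.25  0.59  0.97 -0.    1.59  0.75] M [-0.01 -0.02  0.06]
```

Nothing around has moved. I hand the job in.

```bash
python3 -c "
from rig import manip
print(manip.sign_off())"
```

```text
the job is handed in; nothing more can be done
None
```

The block is clamped at an estimated 250 N, and I handed the job in at about 13.6 s. I pushed the red lever over to tighten, then made one swing back and one long clockwise drive with the jaws loosely around the grip.

- **Clamp force:** The pull at the end was about 13.4 N, against 8.6 N measured free (9.1 N stated), so about 1.5 times as heavy. That gives roughly 240–265 N at the pad. Turning about 0.95 rad past the point of contact agrees, at about 250 N. Single readings scattered by about 0.5 N, occasionally up to 0.8 N, so the figure is good to about ±40 N.
- **End state:** The last pictures show the lever on tighten and the pad on the block. The handle is let go and the tool is clear of it, with no force beyond noise. The green, brown and pink blocks and the wooden case have the same outlines as at the start. The tray's outer edges match too, where the handle doesn't hide it.
- **Checks that disagreed:** A difference between the first and last top pictures at the green block looked like a move. The side view showed it had not moved, so I took it for the arm's shadow. I checked the measured block and the ring gauge only by eye.

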